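# Fill the ribbon rack in order of ribbon width

## Task

Stand the four loose ribbon spools (gold, pink, green and white, standing on edge on the bench) in the wooden ribbon rack in order of width, each in the bay made for it: gold, the narrowest, in the narrowest bay, then pink, then green, and white in the widest bay. Each spool must stand on edge, down between its dividers on both steel rods so that it can turn there; set the spools down, do not drop them.

Things in the scene. Friction and masses are not known exactly. Their poses are not given: they have to be found in the camera images.
- gold_spool (a point): Loose ribbon spool, the narrowest: shiny gold ribbon deep between two light grey flanges, on edge like a wheel. 65 mm diameter, 16 mm wide over the flanges, 0.05-0.13 kg. The point is its centre (32.5 mm above the table at the start). y axis: the level axle, about which it can roll; grasp from above across the flat flanges, in the upper half. On the rods its centre rests 28 mm above the bay's point.
- pink_spool (a point): Loose ribbon spool, pink ribbon between two light flanges, on edge like a wheel. 90 mm diameter, 28 mm wide over the flanges, 0.05-0.13 kg. The point is its centre (45 mm above the table at the start). y axis: the level axle, about which it can roll; grasp from above across the flat flanges, in the upper half. On the rods its centre rests 43 mm above the bay's point.
- green_spool (a point): Loose ribbon spool, green ribbon between two light grey flanges, on edge like a wheel. 75 mm diameter, 40 mm wide over the flanges, 0.05-0.13 kg. The point is its centre (37.5 mm above the table at the start). y axis: the level axle, about which it can roll; grasp from above across the flat flanges, in the upper half. On the rods its centre rests 34 mm above the bay's point.
- white_spool (a point): Loose ribbon spool, the widest: white ribbon between two light flanges, on edge like a wheel. 100 mm diameter, 50 mm wide over the flanges, 0.05-0.13 kg. The point is its centre (50 mm above the table at the start). y axis: the level axle, about which it can roll; grasp from above across the flat flanges, in the upper half. On the rods its centre rests 48 mm above the bay's point.
- ribbon_rack: Fixed rack: wooden base 104 x 285 x 12 mm (origin: centre of its underside, on the table), five upright wooden dividers across it, 84 mm broad, 18-22 mm thick, rounded tops 46 mm above the table, and two 8 mm steel rods along its length, centres 48 mm apart and 32 mm above the table. y axis along the rods, towards the wider bays; x across them; z up.
- bay_1: The narrowest of the rack's four bays, 25 mm clear between its dividers. The point is the middle of the bay, midway between the rods at the height of their centres (32 mm above the table, 14 mm below the divider tops). y axis along the rods, x across them, z up. bay_2 lies 53 mm farther along +y.
- bay_2: The second narrowest of the rack's four bays, 37 mm clear between its dividers. The point is the middle of the bay, midway between the rods at the height of their centres (32 mm above the table, 14 mm below the divider tops). y axis along the rods, x across them, z up. bay_3 lies 65 mm farther along +y.
- bay_3: The second widest of the rack's four bays, 49 mm clear between its dividers. The point is the middle of the bay, midway between the rods at the height of their centres (32 mm above the table, 14 mm below the divider tops). y axis along the rods, x across them, z up. bay_4 lies 76.5 mm farther along +y.
- bay_4: The widest of the rack's four bays, 60 mm clear between its dividers. The point is the middle of the bay, midway between the rods at the height of their centres (32 mm above the table, 14 mm below the divider tops). y axis along the rods, x across them, z up. Last in the row.
Mind the look-alikes: they are no part of the job. Leave any purple look-alike of the part that bears green_spool alone.

How it is judged:
By the outcome, as a careful person would: the job done as asked, in the order asked, and still so for the second after the job is handed in, with the robot touching nothing.
It also fails if it takes over 102 s, if anything falls off the work surface, if the arm or the gripper's body presses on something with over 40 N, if the wrist force passes 120 N, or if a joint passes its speed limit or range.

## Robot

A 7-joint arm with a two-finger parallel gripper is mounted at the origin on a cart in front of the work surface, level with it; the furniture and walls round the work are solid. World frame = base frame: x ahead of the robot, y to its left, z up, the work surface at z = 0. Lengths are in m, angles in rad, forces in N, time in s.
With the tool pointing down it reaches from about 0.35 to 0.9 m from the base axis. Payload 7.2 kg.
Tool frame: the origin (TCP) lies at the very end of the fingers, on their centre line; the grasp point (between the pads) lies 19 mm behind it; y points along the fingers, x is the direction in which the jaws open and shut, and the axes are right-handed (so a half turn about y gives the same grasp; the last joint's range is limited). The gripper opens to 88 mm and grips with 3 to 60 N. Pads are 20 mm wide; open, the fingers measure 115 mm over their backs; the gripper's body (75 mm by 178 mm) begins 61 mm behind the grasp point.
Start: joints at [1.038, 0.411, -0.013, 1.596, 0.006, 1.134, -0.082], TCP at [0.28, -0.559, 0.223] pointing down, gripper open.
Joint ranges: [-2.95, 2.95], [-0.29, 1.99], [-1.47, 1.44], [0.14, 2.54], [-1.03, 4.17], [0.13, 1.85], [-2.86, 2.86]. Speed limits (rad/s): [2.39, 2.39, 3.01, 3.01, 3.14, 3.14, 3.14].

## Interface

Orientations are given as a 3x3 rotation matrix whose columns are the frame's x, y, z axes.
In Python, from cell import * gives the robot as it stands. Calls block until the motion is done:
- move_to(position, orientation): joint-space move of the TCP to a pose.
- move_l(position, speed=0.15, attitude=None, threshold=None): straight line of the TCP; attitude=None keeps the orientation; speed is the mean speed in m/s. With threshold (N) it stops when the force on the tool has changed by that much, and returns True; else False.
- move_j(angles): joint-space move.
- release() and grasp(squeeze=None): open the fingers fully, or close them until they stop; squeeze is the grip in N (None keeps the last).
- hold(seconds).
- inverse_kinematics(position, orientation): joint angles nearest the present ones, or None.
- snapshot(name): name is "scene" or "side" or "wrist"; returns a dict with "img" (420x560x3 uint8, red, green, blue), "fx", "fy", "cx", "cy" (pixels), "view" (4x4, takes a point from world to camera coordinates). Camera axes: x right, y up, looking along -z (the intrinsics and any distortion apply to the point x, -y, -z); pixel columns grow to the right and rows downward; lengths in m; the calibration is good to about 2 mm. A picture is of the moment at which its call begins. There is no depth.
A pose or a line that the arm cannot do raises Unreachable and nothing moves.
- sign_off(): hands the job in, once; it reports no verdict.
Trained networks look in the newest picture that a camera, given by its name, has taken for a name from the list of things; names that differ only in an ending like _2 or _b are one class to them, and where a whole thing is asked for, a point or a joint stands for the part that bears it (a point fixed in the world has none). Each returns a list of dicts, best first, with "confidence" (0 to 1); they miss things now and then, are a little off and sometimes report something else, mostly with a low value. They report only what shows in the picture. A call takes as long as a camera call. They do not tell look-alikes from the thing itself.
- search_frame(name, camera): "box" ([centre column, centre row, width, height] in pixels, round what is visible of it).
- cut_out(name, camera): "region" (420x560 bool, what is visible of it) and "box" ([centre column, centre row, width, height] in pixels, round what is visible of it).
Readings, each from a call of its own:
- get_time_s(): time.
- get_q(): joint angles.
- get_joint_vel(): joint speeds.
- get_joint_torque(): joint torques, N m.
- get_tcp_pos(): TCP position.
- get_eef_rot(): TCP orientation.
- get_ft_force(): force on the tool from outside, world axes, zero at the start.
- get_torque(): the same for the moment, N m.
- get_grip_width(): opening from 0.0 (shut) to 1.0 (fully open).
Only numpy, scipy, OpenCV 4.12 (cv2) and the standard library are available. Lean on these libraries where they do the work, as an engineer would, in place of code of your own. Each camera call takes 0.05 s, during which the arm holds its last target.

## Working session

There is one attempt and no reset: what is moved stays moved. The work goes in short steps, each a Python script; the robot and the scene stay as the last script left them, time stands still between calls to the robot, and variables do not carry over. Pictures are saved under pics/ and viewed, and the job is handed in when it is done.

```bash
ls; mkdir -p pics; python3 - <<'E'
from cell import *
import cv2
for n in ["scene","side","wrist"]:
    s=snapshot(n); cv2.imwrite(f"pics/{n}0.png",s["img"][:,:,::-1])
    print(n,s["fx"],s["fy"],s["cx"],s["cy"],[k for k in s if k not in("img",)]); print(s["view"].round(4).tolist())
    for o in ["gold_spool","pink_spool","green_spool","white_spool","ribbon_rack"]:
        print(o,[(round(d["confidence"],2),[round(float(v)) for v in d["box"]]) for d in search_frame(o,n)])
print(get_time_s(), get_eef_rot())
E
```

```text
pics
scene 421.0629327443235 421.0629327443235 274.3146057161344 201.2370265614875 ['fx', 'fy', 'cx', 'cy', 'view']
[[-0.5144, -0.8573, 0.0222, 0.3068], [0.5709, -0.323, 0.7548, -0.4093], [-0.6399, 0.401, 0.6556, -0.7499], [0.0, 0.0, 0.0, 1.0]]
gold_spool [(0.67, [185, 261, 10, 23])]
pink_spool [(0.92, [198, 298, 36, 43])]
green_spool [(0.86, [220, 181, 27, 30]), (0.81, [230, 228, 29, 33])]
white_spool [(0.57, [280, 266, 47, 42])]
ribbon_rack [(0.87, [366, 217, 68, 84])]
side 532.0913495113173 532.0913495113173 274.92484453283566 192.79863368318655 ['fx', 'fy', 'cx', 'cy', 'view']
[[0.8543, -0.5191, 0.025, -0.5242], [0.2037, 0.3786, 0.9029, -0.1743], [-0.4782, -0.7663, 0.4292, -0.9216], [0.0, 0.0, 0.0, 1.0]]
gold_spool [(0.55, [212, 164, 25, 30])]
pink_spool [(0.98, [165, 168, 32, 40]), (0.59, [213, 163, 24, 30])]
green_spool [(0.77, [331, 174, 28, 29])]
white_spool [(0.93, [186, 198, 41, 49])]
ribbon_rack [(0.79, [265, 272, 120, 57])]
wrist 358.2466557868195 358.2466557868195 283.0658020002812 214.73295403342 ['fx', 'fy', 'cx', 'cy', 'view']
[[0.4471, -0.8945, 0.0001, -0.6248], [0.8607, 0.4302, -0.2721, 0.0324], [0.2433, 0.1217, 0.9623, -0.3901], [0.0, 0.0, 0.0, 1.0]]
gold_spool []
pink_spool []
green_spool []
white_spool []
ribbon_rack []
0.9 [[ 4.48287815e-01 -2.10576689e-05  8.93889274e-01]
 [-8.93889274e-01 -2.44340866e-05  4.48287815e-01]
 [ 1.24014716e-05 -9.99999999e-01 -2.97767276e-05]]
```

View pics/scene0.png

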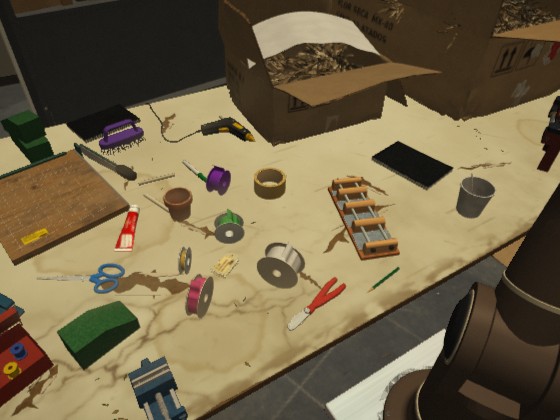

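View pics/side0.png

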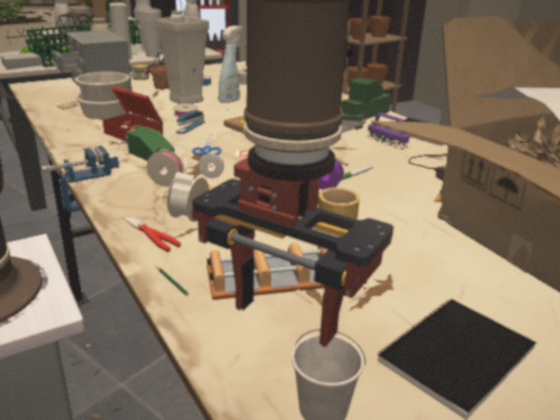

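View pics/wrist0.png

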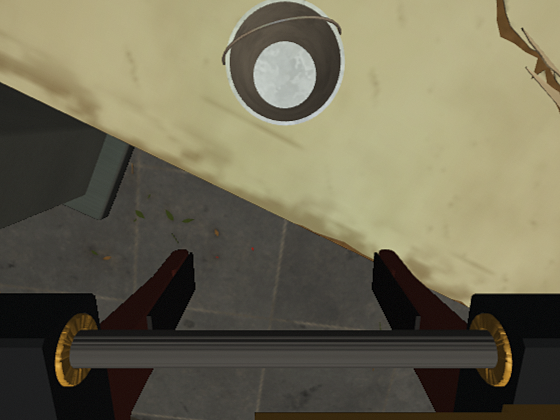

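Scene picture: the spools are gold (185,261), pink (199,297), green (229,228) and white (281,265). The rack is at (365,217). Possible confusions are the purple spool (219,180), the tape roll (270,183) and the pot (178,203), all of which I'll leave alone. Next I'll compute rough positions and take wrist views from above.

```bash
cat > h.py <<'E'
from cell import *
import numpy as np, cv2
def ray(s,u,v):
    V=np.array(s["view"]);R=V[:3,:3];t=V[:3,3]
    d=R.T@np.array([(u-s["cx"])/s["fx"],-(v-s["cy"])/s["fy"],-1.0]); return -R.T@t,d
def at_z(s,u,v,z):
    o,d=ray(s,u,v); return o+d*(z-o[2])/d[2]
def proj(s,p):
    V=np.array(s["view"]);c=V[:3,:3]@np.asarray(p).T.reshape(3,-1)+V[:3,3:4]
    return np.stack([s["cx"]+s["fx"]*c[0]/-c[2],s["cy"]-s["fy"]*c[1]/-c[2]],1)
def down(a):  # tool x at yaw a in world, tool y down
    x=np.array([np.cos(a),np.sin(a),0]);y=np.array([0,0,-1.]);return np.stack([x,y,np.cross(x,y)],1)
def snap(cam,name,scale=1,crop=None):
    s=snapshot(cam);im=s["img"][:,:,::-1]
    if crop: u0,v0,u1,v1=crop;im=im[v0:v1,u0:u1]
    cv2.imwrite(f"pics/{name}.png",cv2.resize(im,None,fx=scale,fy=scale,interpolation=cv2.INTER_CUBIC));return s
E
python3 - <<'E'
from h import *
s=snap("scene","crop1",4,(160,160,310,310))
for n,u,v,z in [("gold",185,261,.0325),("pink",199,297,.045),("green",229,228,.0375),("white",281,265,.05),("purple",219,180,.0375),("rack",365,217,.03),("r1",335,182,.046),("r2",383,248,.046),("tape",270,183,0.02),("cup",475,195,0.05),("pot",178,203,.03)]: print(n,at_z(s,u,v,z).round(3))
# wrist cam in tool frame
w=snapshot("wrist");V=np.array(w["view"]);c=-V[:3,:3].T@V[:3,3];R=np.array(get_eef_rot());p=np.array(get_tcp_pos())
print("cam in tool",(R.T@(c-p)).round(4)); print((V[:3,:3]@R).round(3))
E
```

```text
gold [0.574 0.26  0.032]
pink [0.454 0.275 0.045]
green [0.618 0.123 0.037]
white [0.439 0.078 0.05 ]
purple [0.809 0.06  0.037]
rack [ 0.483 -0.214  0.03 ]
r1 [ 0.628 -0.221  0.046]
r2 [ 0.364 -0.166  0.046]
tape [ 0.743 -0.073  0.02 ]
cup [ 0.385 -0.524  0.05 ]
pot [0.78  0.197 0.03 ]
cam in tool [-1.000e-04 -1.615e-01  7.420e-02]
[[ 1.    -0.    -0.001]
 [ 0.001  0.272  0.962]
 [ 0.    -0.962  0.272]]
```

View pics/crop1.png

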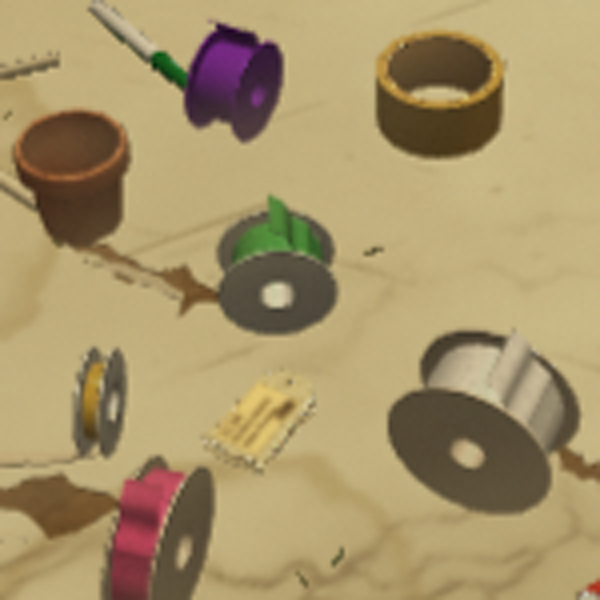

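```bash
python3 - <<'E'
from h import *
import pickle
D=down(-np.pi/2)
for n,p in [("rack",(0.43,-0.19,0.30)),("spools",(0.44,0.17,0.30))]:
    move_to(p,D); print(n,get_time_s(),np.round(get_q(),2))
    s=snap("wrist","w_"+n,1.4); pickle.dump(s,open(n+".pkl","wb"))
    for o in ["gold_spool","pink_spool","green_spool","white_spool","ribbon_rack"]:
        r=cut_out(o,"wrist"); print(o,[(round(d["confidence"],2),[round(float(v)) for v in d["box"]]) for d in r])
        pickle.dump(r,open(f"{n}_{o}.pkl","wb"))
E
```

```text
rack 2.5 [ 0.48  0.09 -0.18  1.83  0.02  1.22 -1.27]
gold_spool []
pink_spool []
green_spool [(0.81, [16, 18, 30, 36])]
white_spool [(0.8, [52, 172, 104, 94])]
ribbon_rack [(0.88, [313, 118, 162, 237]), (0.36, [321, 69, 88, 62])]
spools 4.15 [ 0.05  0.13 -0.57  1.81  0.07  1.23 -2.11]
gold_spool [(0.87, [203, 52, 46, 59])]
pink_spool [(0.7, [195, 164, 70, 71])]
green_spool [(0.58, [327, 24, 80, 46])]
white_spool [(0.72, [362, 181, 84, 88])]
ribbon_rack [(0.8, [531, 169, 56, 127])]
```

View pics/w_rack.png

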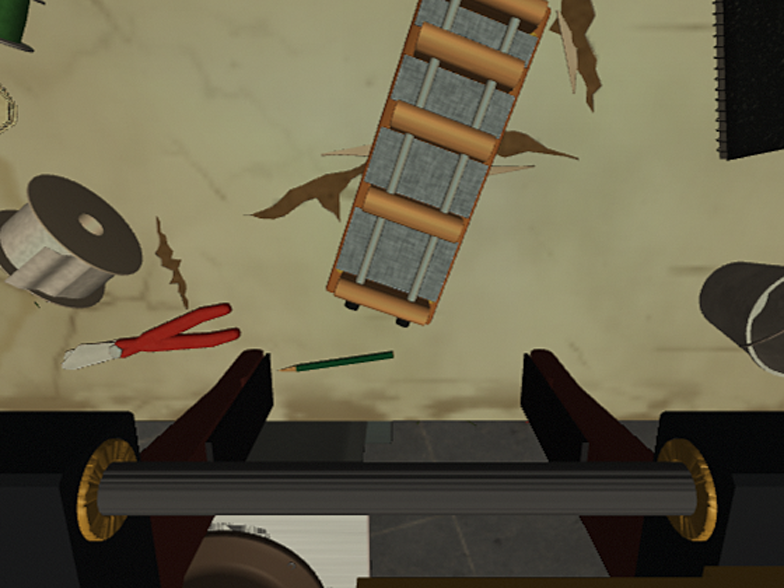

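View pics/w_spools.png

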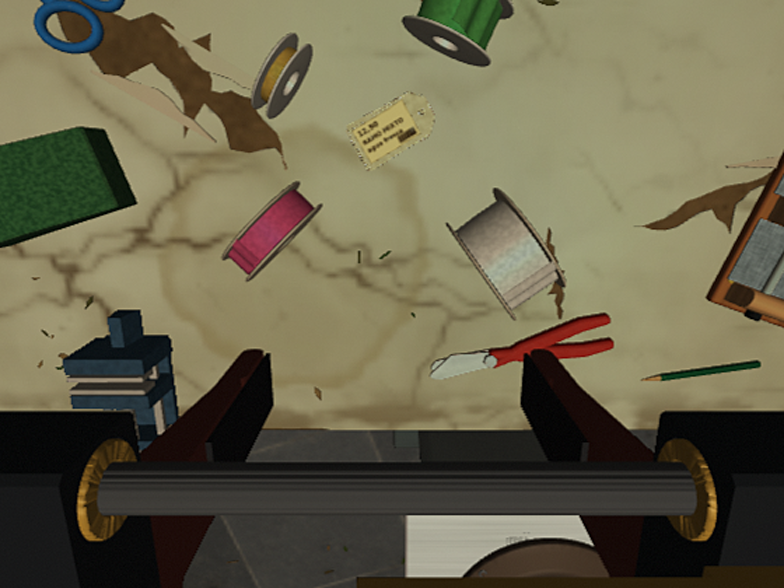

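```bash
python3 - <<'E'
from h import *
import pickle
D=down(-np.pi/2)
for n,p in [("spools2",(0.54,0.19,0.30)),("rack2",(0.52,-0.19,0.30))]:
    move_to(p,D); print(n,get_time_s(),np.round(get_q(),2))
    s=snap("wrist","w_"+n,1.4); pickle.dump(s,open(n+".pkl","wb"))
    for o in ["gold_spool","pink_spool","green_spool","white_spool","ribbon_rack"] if n=="spools2" else ["ribbon_rack"]:
        r=cut_out(o,"wrist"); print(o,[(round(d["confidence"],2),[round(float(v)) for v in d["box"]]) for d in r])
        pickle.dump(r,open(f"{n}_{o}.pkl","wb"))
E
```

```text
spools2 4.9417 [ 0.    0.32 -0.55  1.59  0.17  1.28 -2.15]
gold_spool [(0.56, [226, 144, 40, 54])]
pink_spool [(0.6, [225, 248, 54, 69])]
green_spool [(0.71, [344, 107, 73, 59])]
white_spool [(0.8, [363, 263, 57, 84])]
ribbon_rack [(0.96, [534, 243, 52, 102])]
rack2 6.6583 [ 0.61  0.27 -0.44  1.64  0.12  1.26 -1.42]
ribbon_rack [(0.75, [314, 180, 152, 241])]
```

View pics/w_rack2.png

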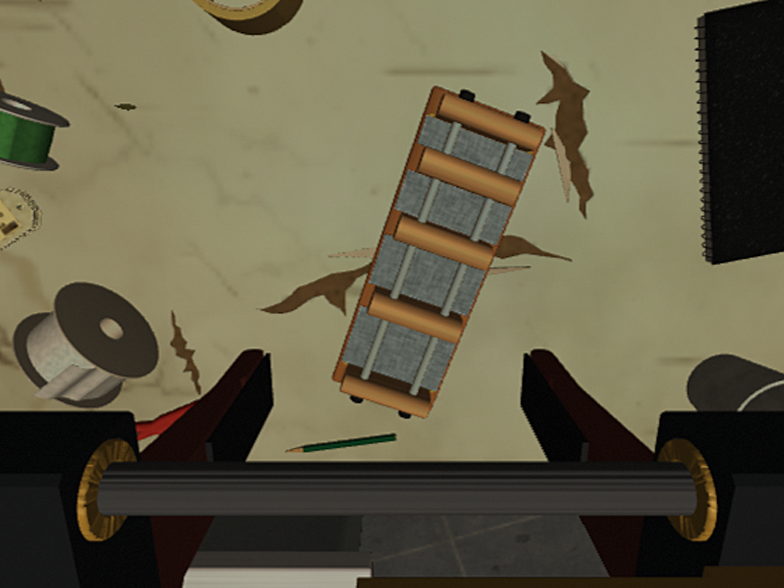

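View pics/w_spools2.png

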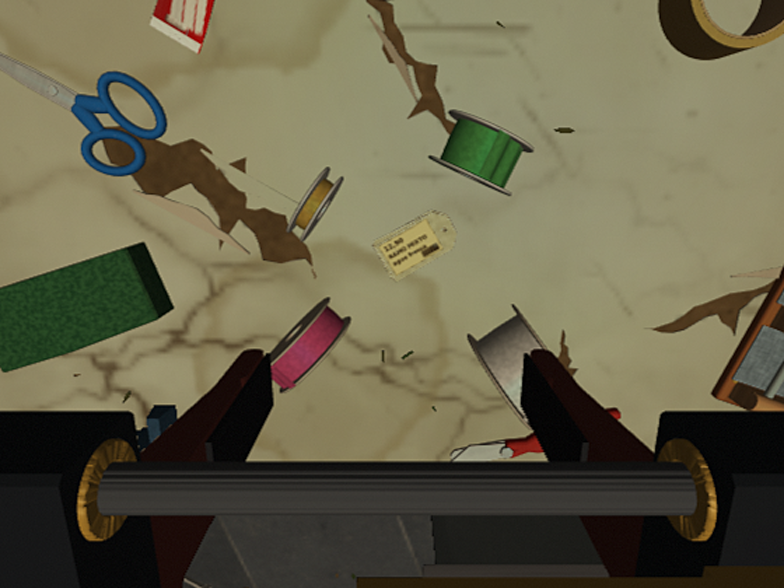

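```bash
cat > fit.py <<'E'
from h import *
import pickle
from scipy.optimize import minimize
SP={"gold":(.065,.016),"pink":(.09,.028),"green":(.075,.040),"white":(.1,.05)}
def rims(x,y,a,z,r,w,n=48):
    t=np.linspace(0,2*np.pi,n,endpoint=False);ax=np.array([np.cos(a),np.sin(a),0]);h=np.array([-np.sin(a),np.cos(a),0])
    c=np.array([x,y,z]);out=[]
    for k in(-1,1): out.append(c+k*w/2*ax+r*np.cos(t)[:,None]*h+r*np.sin(t)[:,None]*np.array([0,0,1.]))
    return out   # axle direction = a
def hullmask(s,P,k=4):
    m=np.zeros((420*k//1,560*k),np.uint8);h=cv2.convexHull((proj(s,P)*k).astype(np.int32));cv2.fillConvexPoly(m,h,1);return m
def fit(name,views,guess):
    d,w=SP[name];T=[]
    for v in views:
        s=pickle.load(open(v+".pkl","rb"));r=pickle.load(open(f"{v}_{name}_spool.pkl","rb"))[0]["region"].astype(np.uint8)
        pts=cv2.findNonZero(cv2.morphologyEx(r,cv2.MORPH_OPEN,np.ones((2,2),np.uint8)))
        m=np.zeros((1680,2240),np.uint8);cv2.fillConvexPoly(m,cv2.convexHull(pts)*4+2,1);T.append((s,m))
    def cost(p):
        P=np.vstack(rims(p[0],p[1],p[2],d/2,d/2,w));c=0
        for s,m in T:
            g=hullmask(s,P);c+=1-(g&m).sum()/max((g|m).sum(),1)
        return c/len(T)
    best=None
    for a in np.arange(0,np.pi,np.pi/6):
        r=minimize(cost,[*guess,a],method="Nelder-Mead",options=dict(initial_simplex=np.array([[*guess,a]]+[[guess[0]+.015,guess[1],a],[guess[0],guess[1]+.015,a],[guess[0],guess[1],a+.3]]),maxiter=90))
        if best is None or r.fun<best.fun:best=r
    return best.x,best.fun
E
cat > run1.py <<'E'
from fit import *
G={"gold":(.574,.26),"pink":(.454,.275),"green":(.618,.123),"white":(.439,.078)}
VW={"gold":[["spools"],["spools2"],["spools","spools2"]],"pink":[["spools"]],"green":[["spools2"]],"white":[["spools"]]}
im={v:cv2.resize(pickle.load(open(v+".pkl","rb"))["img"][:,:,::-1],None,fx=2,fy=2) for v in("spools","spools2")}
res={}
for n in G:
    for V in VW[n]:
        x,f=fit(n,V,G[n]);print(n,V,x.round(4),np.rad2deg(x[2]).round(1),round(f,3))
    res[n]=x
    for v in im:
        s=pickle.load(open(v+".pkl","rb"))
        for c in rims(*x,SP[n][0]/2,SP[n][0]/2,SP[n][1]): cv2.polylines(im[v],[(proj(s,c)*2).astype(np.int32)],True,(0,0,255),1)
for v in im: cv2.imwrite(f"pics/fit_{v}.png",im[v][:600,250:1050])
pickle.dump(res,open("spoolfit.pkl","wb"))
E
python3 run1.py
```

```text
gold ['spools'] [0.5756 0.2563 0.9365] 53.7 0.066
gold ['spools2'] [0.5755 0.2565 0.9604] 55.0 0.044
gold ['spools', 'spools2'] [0.5755 0.2564 0.9594] 55.0 0.056
pink ['spools'] [0.4552 0.2696 0.7749] 44.4 0.024
green ['spools2'] [ 0.6166  0.12   -0.4166] -23.9 0.041
white ['spools'] [0.435  0.0761 2.2012] 126.1 0.066
```

View pics/fit_spools.png

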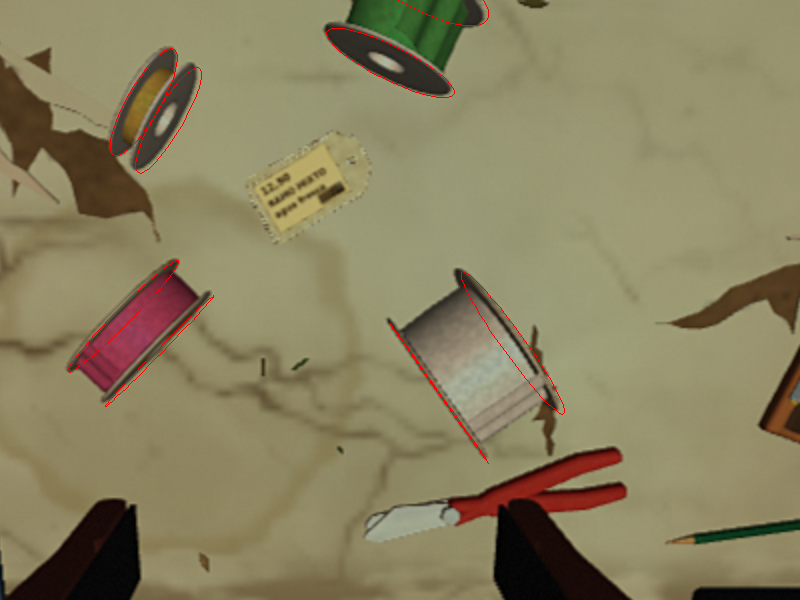

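View pics/fit_spools2.png

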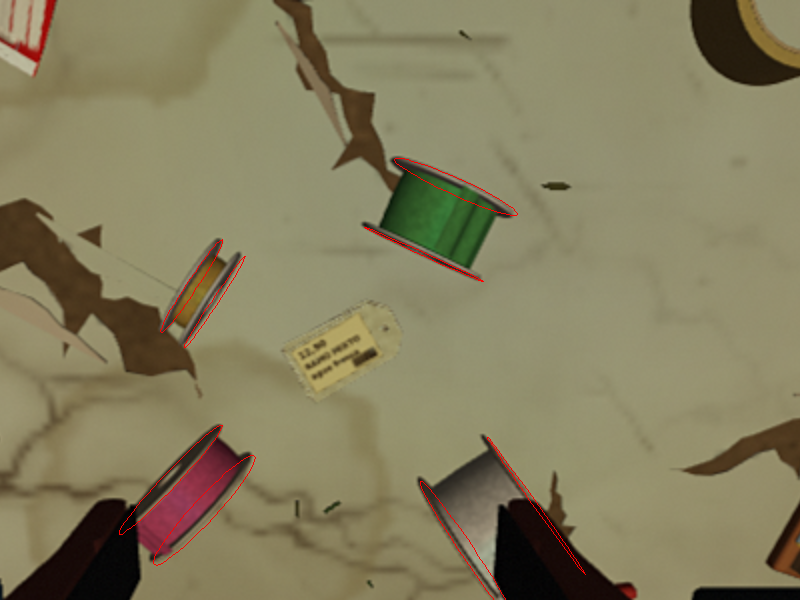

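```bash
cat > rack.py <<'E'
from fit import *
Y=[-106,-53,12,88.5];DV=[(-136.5,-118.5),(-93.5,-71.5),(-34.5,-12.5),(36.5,58.5),(118.5,136.5)]
def rp(p,L):  # rack pts mm -> world ; p=(x,y,angle of rack y axis)
    L=np.asarray(L,float)/1000;y=np.array([np.cos(p[2]),np.sin(p[2])]);x=np.array([y[1],-y[0]])
    return np.column_stack([p[0]+L[:,0]*x[0]+L[:,1]*y[0],p[1]+L[:,0]*x[1]+L[:,1]*y[1],L[:,2]])
box=lambda x,y0,y1,z:[(sx*x,y,zz) for sx in(-1,1) for y in(y0,y1) for zz in z]
ALL=box(52,-142.5,142.5,(0,12))+box(42,-136.5,136.5,(12,38))+box(42,-131,131,(44,46))
if __name__=="__main__":
    from scipy.optimize import least_squares
    s2=pickle.load(open("rack2.pkl","rb"));s1=pickle.load(open("rack.pkl","rb"))
    r=pickle.load(open("rack2_ribbon_rack.pkl","rb"))[0]["region"].astype(np.uint8)
    n,lab,st,_=cv2.connectedComponentsWithStats(r);r=(lab==1+st[1:,4].argmax()).astype(np.uint8)
    m=np.zeros((1680,2240),np.uint8);cv2.fillConvexPoly(m,cv2.convexHull(cv2.findNonZero(r))*4+2,1)
    def cost(p):
        g=hullmask(s2,rp(p,ALL));return 1-(g&m).sum()/(g|m).sum()
    p0=[.49,-.19,np.pi-.25]
    b=minimize(cost,p0,method="Nelder-Mead",options=dict(initial_simplex=np.array([p0,[.5,-.19,p0[2]],[.49,-.18,p0[2]],[.49,-.19,p0[2]+.1]])))
    p=b.x;print(p.round(4),np.rad2deg(p[2]),b.fun)
    pickle.dump(p,open("rackfit.pkl","wb"))
    for v,s in(("rack",s1),("rack2",s2)):
        im=cv2.resize(s["img"][:,:,::-1],None,fx=3,fy=3)
        for y0,y1 in DV:
            cv2.polylines(im,[(proj(s,rp(p,[(-42,y0,37),(42,y0,37),(42,y1,37),(-42,y1,37)]))*3).astype(np.int32)],True,(0,0,255),1)
        cv2.polylines(im,[(proj(s,rp(p,[(-52,-142.5,12),(52,-142.5,12),(52,142.5,12),(-52,142.5,12)]))*3).astype(np.int32)],True,(255,0,0),1)
        for x in(-24,24): cv2.polylines(im,[(proj(s,rp(p,[(x,-136,36),(x,136,36)]))*3).astype(np.int32)],True,(0,255,0),1)
        c=im[:600,600:1300] if v=="rack" else im[150:900,600:1300]
        cv2.imwrite(f"pics/fit_{v}.png",cv2.resize(c,None,fx=min(1,600/c.shape[0]),fy=min(1,600/c.shape[0])))
E
python3 rack.py
```

```text
[ 0.5047 -0.2218  2.8039] 160.6524918021836 0.02914514789266498
```

View pics/fit_rack2.png

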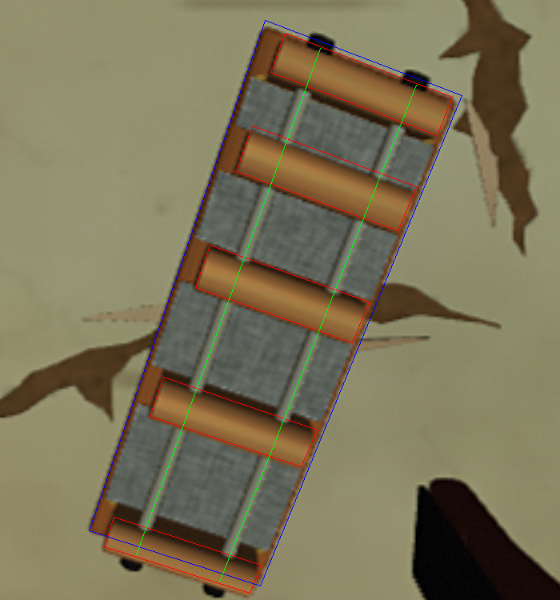

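View pics/fit_rack.png

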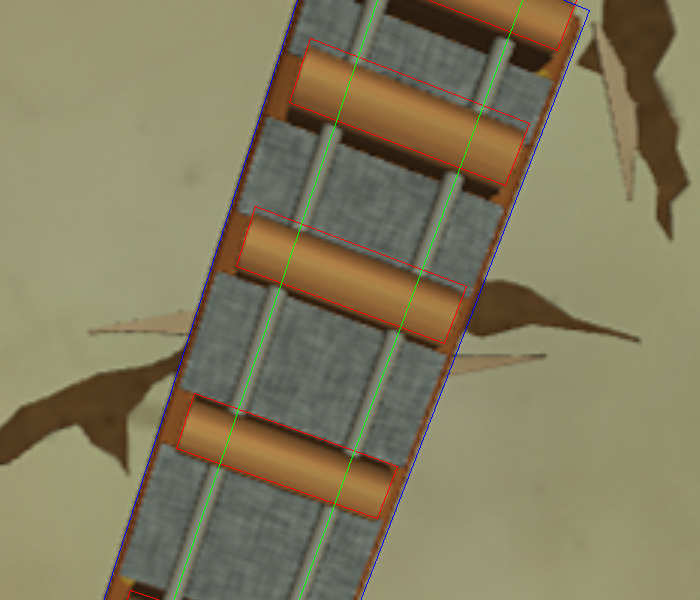

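```bash
cat > rect.py <<'E'
from rack import *
p=pickle.load(open("rackfit.pkl","rb"))
def rect(s,z,k=2.5):
    yy=np.arange(-150,150,1/k);xx=np.arange(-55,55,1/k)
    g=np.array([(x,y,z) for x in xx for y in yy]);q=proj(s,rp(p,g)).astype(np.float32).reshape(len(xx),len(yy),2)
    im=cv2.remap(s["img"][:,:,::-1].copy(),q[...,0],q[...,1],cv2.INTER_CUBIC)
    for y in range(-150,150,10): cv2.line(im,(int((y+150)*k),0),(int((y+150)*k),10 if y%50 else 25),(0,0,255),1)
    for x in (-42,-24,24,42): cv2.line(im,(0,int((x+55)*k)),(12,int((x+55)*k)),(0,255,0),1)
    for c in Y: cv2.line(im,(int((c+150)*k),275),(int((c+150)*k),250),(255,0,0),1)
    return im
a=rect(pickle.load(open("rack2.pkl","rb")),42);b=rect(pickle.load(open("rack2.pkl","rb")),12)
cv2.imwrite("pics/rect1.png",np.vstack([a,b]))
a=rect(pickle.load(open("rack.pkl","rb")),42);b=rect(pickle.load(open("rack2.pkl","rb")),32)
cv2.imwrite("pics/rect2.png",np.vstack([a,b]))
E
python3 rect.py
```

```text
(no output)
```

View pics/rect1.png

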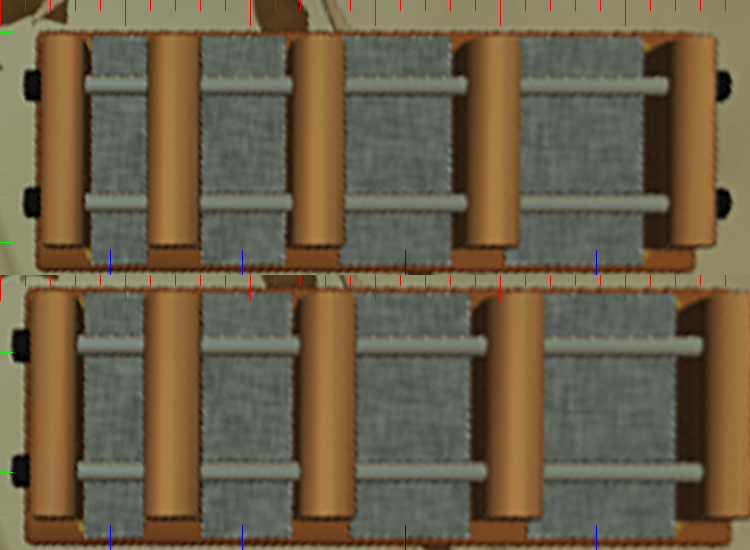

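View pics/rect2.png

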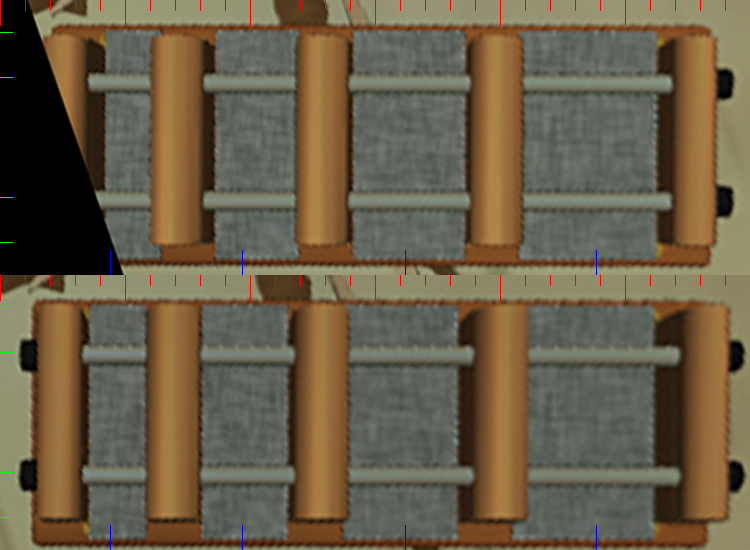

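```bash
cat > pp.py <<'E'
from rack import *
H={"gold":.002,"pink":.022,"green":.012,"white":.027}
REST={"gold":.060,"pink":.075,"green":.066,"white":.080}
OFF={"gold":-1.0,"pink":-2.5,"green":3.0,"white":2.0}  # mm along rack y
IDX={"gold":0,"pink":1,"green":2,"white":3}
RP=pickle.load(open("rackfit.pkl","rb")); _o=rp(RP,[(0.7,1.9,0)])[0]; RP=np.array([_o[0],_o[1],RP[2]])
def norm(a,az):
    # tool yaw congruent mod pi nearest to azimuth az
    return a+np.pi*np.round((az-a)/np.pi)
def look(n,xy,a,tag):
    A=norm(a,np.arctan2(xy[1],xy[0])); move_to((xy[0],xy[1],.26),down(A)); hold(.1)
    s=snap("wrist","look_"+tag); pickle.dump(s,open(f"{tag}.pkl","wb"))
    r=cut_out(n+"_spool","wrist"); pickle.dump(r,open(f"{tag}_{n}_spool.pkl","wb"))
    print([(round(d["confidence"],2),np.round(d["box"])) for d in r])
    x,f=fit(n,[tag],xy); print("refit",x.round(4),round(f,3))
    im=cv2.resize(s["img"][:,:,::-1],None,fx=1.4,fy=1.4)
    for c in rims(*x,SP[n][0]/2,SP[n][0]/2,SP[n][1]): cv2.polylines(im,[(proj(s,c)*1.4).astype(np.int32)],True,(0,0,255),1)
    cv2.imwrite(f"pics/look_{tag}.png",im); return x
def pick(n,x,hov=.24):
    A=norm(x[2],np.arctan2(x[1],x[0])); z=SP[n][0]/2+H[n]
    move_to((x[0],x[1],max(z+.06,.13)),down(A)); move_l((x[0],x[1],z),speed=.12)
    grasp(squeeze=15); print("width mm",get_grip_width()*88)
    move_l((x[0],x[1],hov),speed=.25); hold(.2); print("lifted width",get_grip_width()*88,"F",np.round(get_ft_force(),2),"t",get_time_s())
def bay(n): return rp(RP,[(0,Y[IDX[n]]+OFF[n],0)])[0]
def over(n,hov=.24):
    b=bay(n);A=norm(RP[2],np.arctan2(b[1],b[0])); move_to((b[0],b[1],hov),down(A));return b
def lower(n,b):
    z=REST[n]+H[n]
    move_l((b[0],b[1],z+.022),speed=.12); hold(.15)
    hit=move_l((b[0],b[1],z-.004),speed=.03,threshold=4.0)
    print("hit",hit,"dz mm",1000*(get_tcp_pos()[2]-z),"F",np.round(get_ft_force(),2),"t",get_time_s()); return hit
E
python3 - <<'E'
from pp import *
S=pickle.load(open("spoolfit.pkl","rb"))
print([bay(n).round(3) for n in IDX])
pick("gold",S["gold"])
b=over("gold"); snap("wrist","gold_over",1.4); snap("scene","gold_scene",2,(260,100,540,320)); print(get_time_s())
E
```

```text
[array([ 0.604, -0.256,  0.   ]), array([ 0.556, -0.239,  0.   ]), array([ 0.489, -0.216,  0.   ]), array([ 0.418, -0.19 ,  0.   ])]
width mm 15.948649334778517
lifted width 15.829166179500255 F [-0.14  0.92 -0.6 ] t 11.7333
13.6917
```

View pics/gold_over.png

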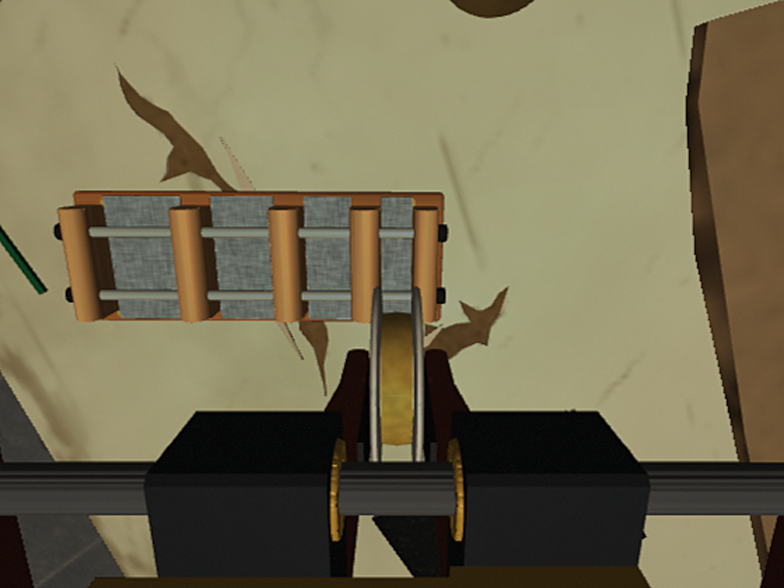

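View pics/gold_scene.png

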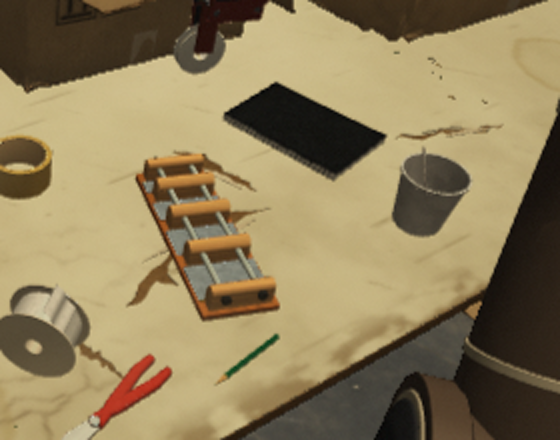

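```bash
python3 - <<'E'
from pp import *
s=snapshot("wrist")
yv=np.array([np.cos(RP[2]),np.sin(RP[2])]);xv=np.array([yv[1],-yv[0]])
for u,v in [(325,232),(250,232),(130,231),(325,296),(250,296),(140,295)]:
    q=at_z(s,u/1.4,v/1.4,.034)[:2]-RP[:2]; print("rod x,y mm",(q@xv*1000).round(1),(q@yv*1000).round(1))
for u,v in [(379,262),(414,262),(351,262),(300,262),(270,262),(205,262),(172,262),(97,262)]:
    q=at_z(s,u/1.4,v/1.4,.038)[:2]-RP[:2]; print("div y mm",(q@yv*1000).round(1))
E
```

```text
rod x,y mm 24.6 -54.3
rod x,y mm 24.5 0.7
rod x,y mm 25.1 88.7
rod x,y mm -24.1 -52.5
rod x,y mm -24.2 4.5
rod x,y mm -23.5 88.0
div y mm -93.9
div y mm -119.7
div y mm -73.2
div y mm -35.6
div y mm -13.5
div y mm 34.5
div y mm 58.8
div y mm 114.1
```

Gold is at column 398 of the wrist picture and bay 1 is at 396, so they line up. The rods check out to within 0.5 mm across. I'll shift the rack fit −1.2 mm along y and set gold down.

```bash
sed -i 's/(0.7,1.9,0)/(0.9,0.7,0)/' pp.py; python3 - <<'E'
from pp import *
b=bay("gold"); lower("gold",b)
snap("scene","gold_low",3,(320,150,420,270))
E
```

```text
hit True dz mm -0.9415903466081232 F [ 1.34 -0.06  2.7 ] t 16.05
```

View pics/gold_low.png

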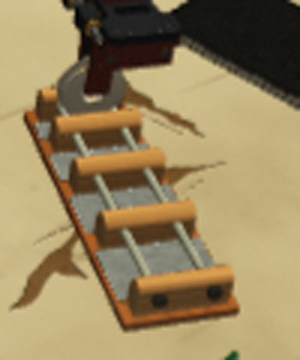

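Gold is in bay 1 and made contact 0.9 mm below the nominal height, so it's on the rods. I'll release it and look at pink.

```bash
python3 - <<'E'
from pp import *
S=pickle.load(open("spoolfit.pkl","rb"))
release(); b=get_tcp_pos(); move_l((b[0],b[1],.2),speed=.25)
snap("wrist","gold_done",1.4)
x=look("pink",S["pink"][:2],S["pink"][2],"pinkL"); pickle.dump(x,open("pinkx.pkl","wb")); print(get_time_s())
E
```

```text
[(0.7, array([288., 185.,  32.,  82.]))]
refit [0.4596 0.2709 0.7788] 0.049
20.2167
```

View pics/gold_done.png

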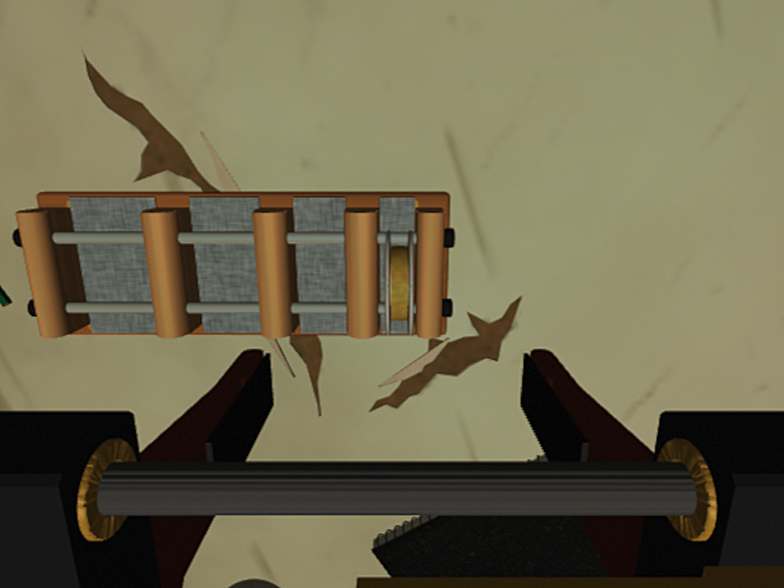

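View pics/look_pinkL.png

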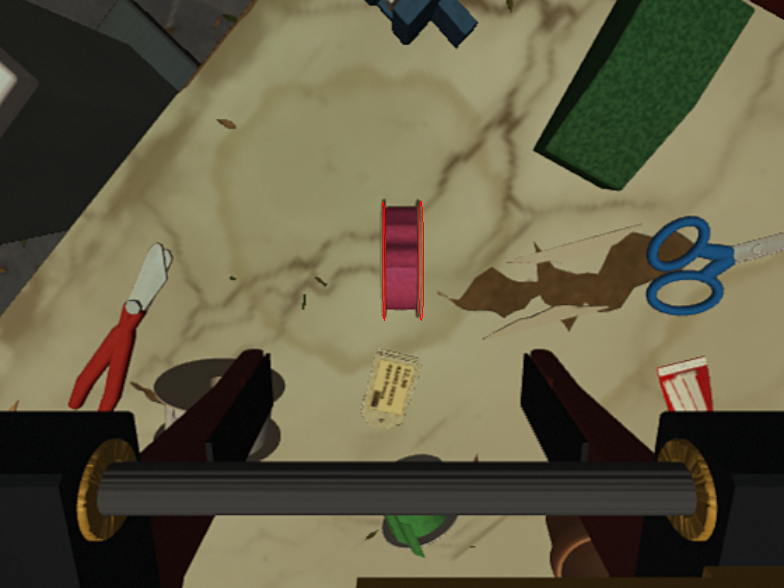

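Gold sits in bay 1 on both rods, at (398,285). Pink is under the gripper at (403,257) and the overlay fits. Pink next.

```bash
python3 - <<'E'
from pp import *
x=pickle.load(open("pinkx.pkl","rb")); x[0]-=.0008; x[1]+=.0008
pick("pink",x)
b=over("pink"); snap("wrist","pink_over",1.4); lower("pink",b)
snap("scene","pink_low",3,(320,150,420,270)); print(get_time_s())
E
```

```text
width mm 28.05955176636188
lifted width 27.908943130170442 F [-0.06  0.03 -0.78] t 23.4583
hit True dz mm -0.6726928684871875 F [-0.07 -0.42  2.26] t 27.4
27.45
```

View pics/pink_over.png

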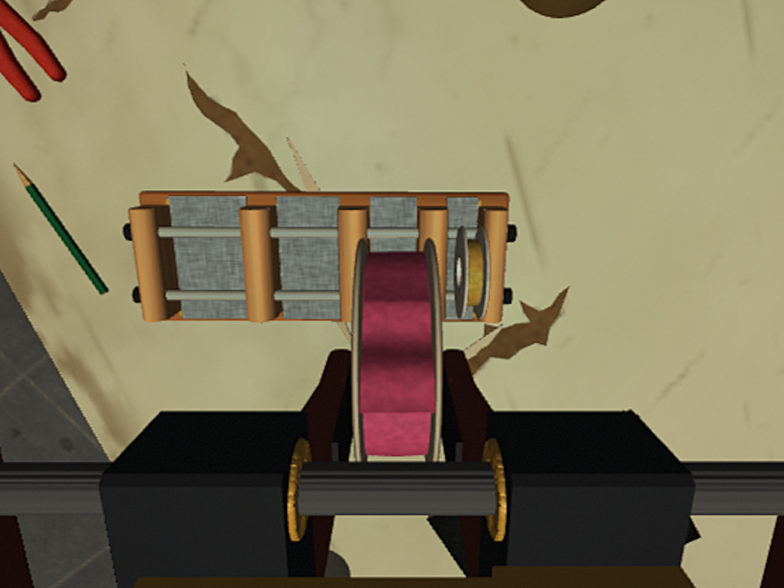

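View pics/pink_low.png

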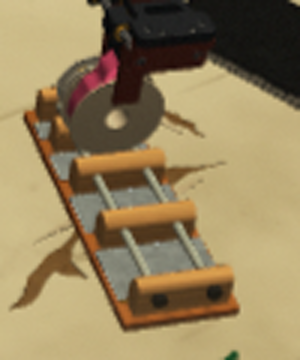

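Pink is down on the rods in bay 2 (contact at −0.7 mm). I'll release it and look at green.

```bash
python3 - <<'E'
from pp import *
S=pickle.load(open("spoolfit.pkl","rb"))
release(); b=get_tcp_pos(); move_l((b[0],b[1],.24),speed=.25)
snap("wrist","pink_done",1.4)
x=look("green",S["green"][:2],S["green"][2],"greenL"); pickle.dump(x,open("greenx.pkl","wb")); print(get_time_s())
E
```

```text
[(0.91, array([283., 179.,  40.,  71.])), (0.87, array([470., 158.,  89.,  67.]))]
refit [ 0.619   0.1193 -0.4266] 0.064
30.8167
```

View pics/pink_done.png

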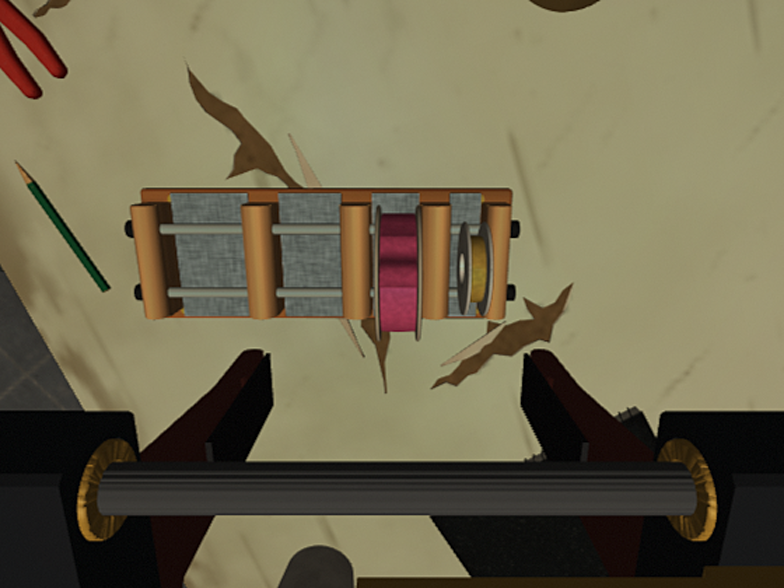

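View pics/look_greenL.png

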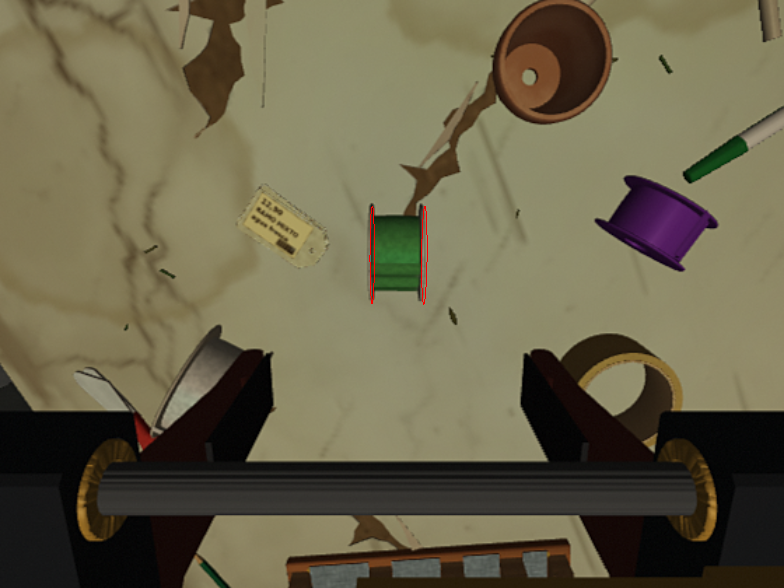

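Pink stands in bay 2 at (400,275). Green is under the gripper at (397,254). The purple look-alike is off to the right at (660,225). Picking green.

```bash
python3 - <<'E'
from pp import *
x=pickle.load(open("greenx.pkl","rb")); x[0]+=.0004; x[1]+=.0009
pick("green",x)
b=over("green"); snap("wrist","green_over",1.4); lower("green",b)
snap("scene","green_low",3,(320,150,420,270)); print(get_time_s())
E
```

```text
width mm 40.60461602394856
lifted width 40.38817164085726 F [-0.04  0.2  -0.41] t 34.1167
hit True dz mm -0.4979234164333157 F [-0.08 -0.9  -0.44] t 37.675
37.725
```

View pics/green_over.png

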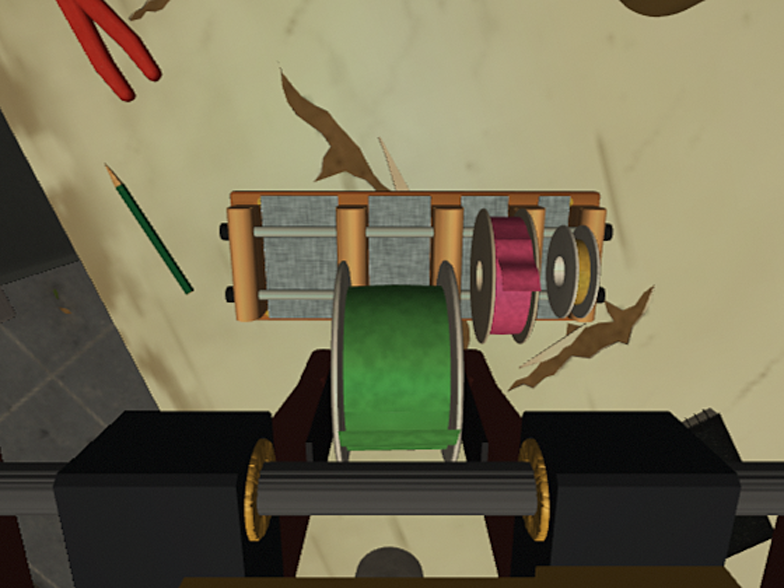

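View pics/green_low.png

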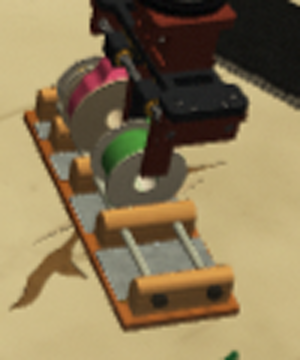

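```bash
python3 - <<'E'
from pp import *
S=pickle.load(open("spoolfit.pkl","rb"))
release(); print(get_grip_width(),np.round(get_ft_force(),2)); snap("scene","green_rel",3,(320,150,420,270))
b=get_tcp_pos(); move_l((b[0],b[1],.24),speed=.12)
snap("wrist","green_done",1.4)
x=look("white",S["white"][:2],S["white"][2],"whiteL"); pickle.dump(x,open("whitex.pkl","wb")); print(get_time_s())
E
```

```text
1.0043574732714518 [0.16 0.14 0.35]
[(0.74, array([284., 179.,  57.,  93.]))]
refit [0.4367 0.0758 2.2   ] 0.048
41.5417
```

View pics/green_done.png

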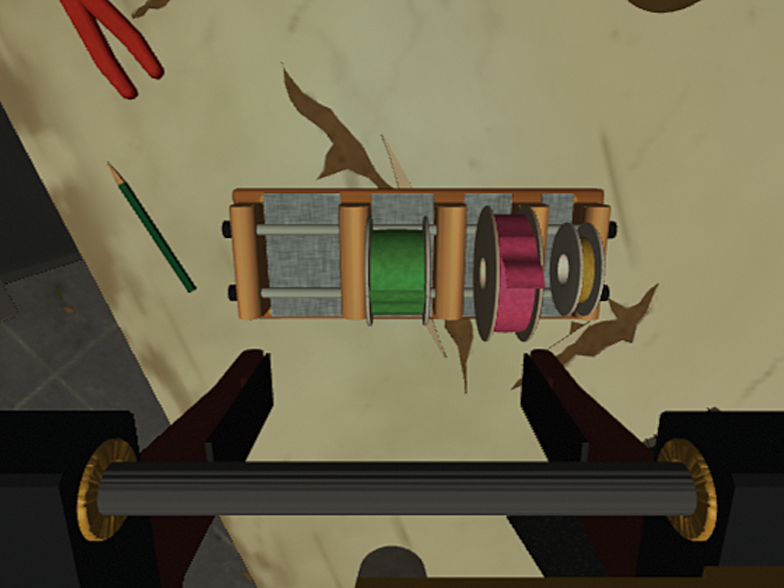

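View pics/look_whiteL.png

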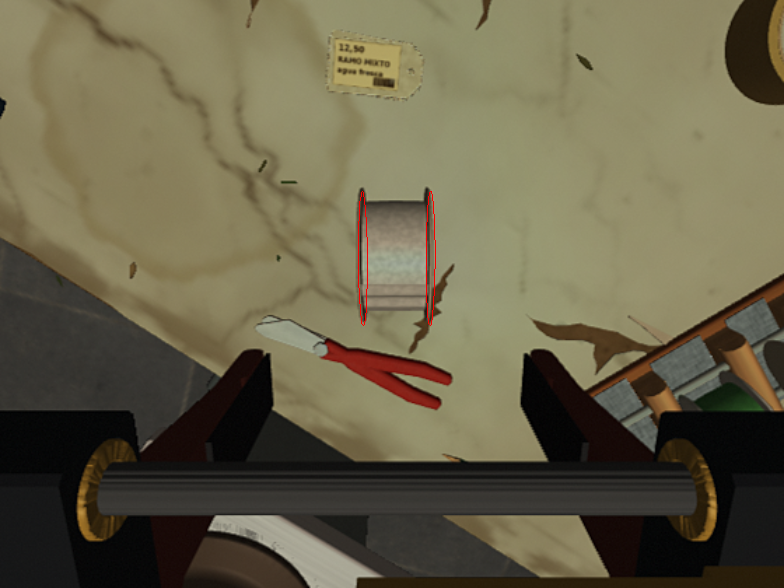

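Green stands in bay 3 at (397,272) and pink and gold haven't moved. White fits the overlay at (397,256). Picking white.

```bash
python3 - <<'E'
from pp import *
x=pickle.load(open("whitex.pkl","rb"))
pick("white",x,hov=.26)
b=over("white",.26); snap("wrist","white_over",1.4); lower("white",b)
snap("scene","white_low",3,(320,150,420,270)); print(get_time_s())
E
```

```text
width mm 49.81541605298396
lifted width 49.81353943516597 F [ 0.21 -0.07 -0.29] t 44.5
hit True dz mm 0.8880971077410843 F [-1.54 -0.11  3.04] t 47.675
47.725
```

View pics/white_over.png

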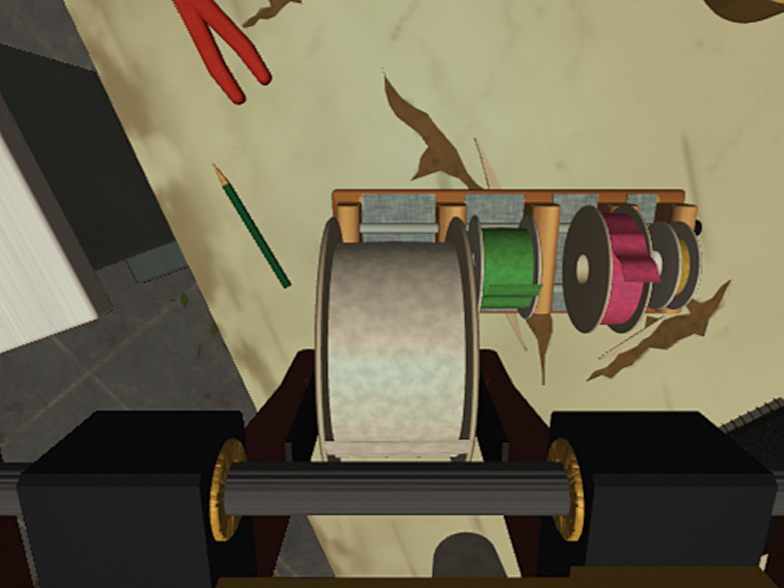

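View pics/white_low.png

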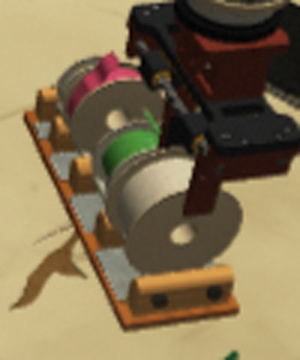

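```bash
python3 - <<'E'
from pp import *
p=get_tcp_pos()
print(move_l((p[0],p[1],p[2]-.0012),speed=.02,threshold=5),np.round(get_ft_force(),2))
release(); p=get_tcp_pos(); print(get_grip_width()); move_l((p[0],p[1],.28),speed=.15); hold(.3)
snap("wrist","white_done",1.4); 
move_to((.36,-.36,.30),down(-.8)); hold(.3); snap("scene","final",3,(300,130,460,290)); snap("side","final_side",2.5,(160,180,400,330)); print(get_time_s())
E
```

```text
False [-3.52 -1.    9.41]
1.001008154418737
51.5333
```

View pics/white_done.png

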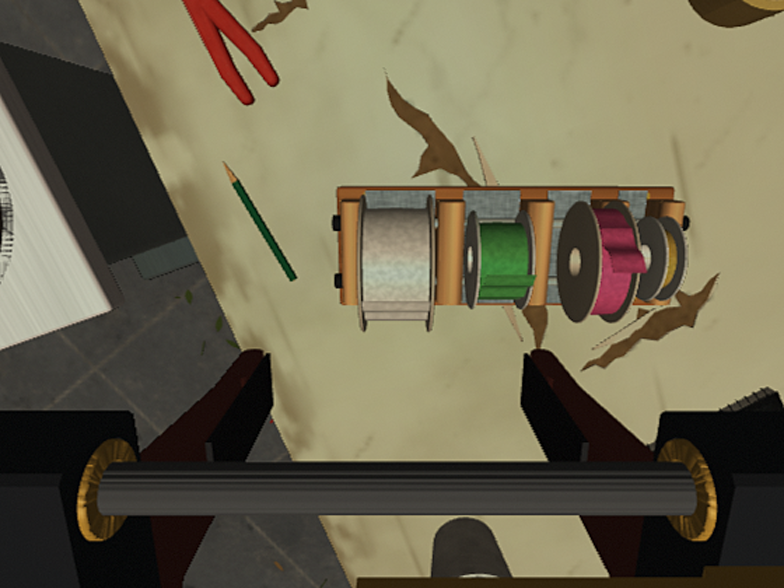

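View pics/final.png

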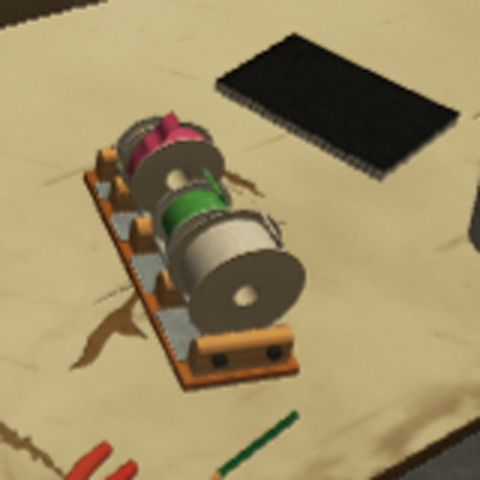

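View pics/final_side.png

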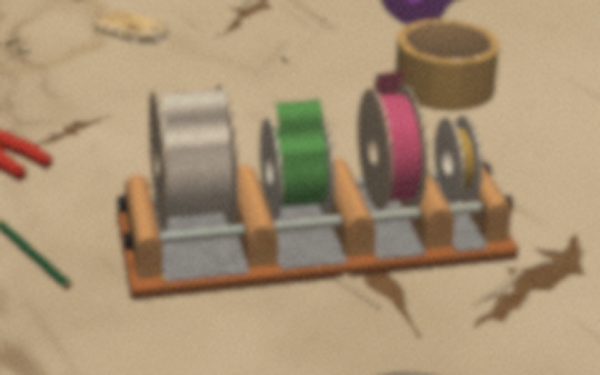

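All four spools stand between their dividers on the rods, white, green, pink and gold from the wide end to the narrow end. The gripper is clear, so I'm handing in.

```bash
python3 -c "
from cell import *
sign_off(); print(get_time_s())"
```

```text
the job is handed in; nothing more can be done
the job is handed in; nothing more can be done
```

All four spools are in the rack, each in its own bay: gold in bay 1, pink in bay 2, green in bay 3 and white in bay 4. I placed them in that order and handed the job in at about 52 s of the 102 s allowed.

- **Set-down:** each spool was lowered slowly until it touched the rods, within 1 mm of its nominal height, and only then released. White first touched 0.9 mm high, so I lowered it another 1.2 mm before letting go; the force reading was then about 9 N up.
- **Last checks:** the final scene, side and wrist pictures show all four upright between their dividers and over both rods. The gripper was clear of everything, and I left the purple look-alike alone.
- **Disagreements:** two picture fits of pink's position differed by about 4 mm. I used the closer view, and the grasp went well. My first rack fit was 1–2 mm off along the rods, and I corrected it before placing gold. I did not test whether the spools turn on the rods. The hand-in reports no verdict.

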